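# Wind the clockwork recorder and slide it into the test dock

## Robot

A 6-joint arm with a two-finger parallel gripper is mounted at the origin on the work surface. World frame = base frame: x ahead of the robot, y to its left, z up, the work surface at z = 0. Lengths are in m, angles in degrees, forces in N, time in s.
With the tool pointing down it reaches from about 0.25 to 0.725 m from the base axis. Payload 9.7 kg.
Tool frame: the origin (TCP) lies between the finger pads; the fingertips stand 19 mm ahead of it and the grasp point (between the pads) is the TCP; z points along the fingers, y is the line along which they close (so a half turn about z gives the same grasp; the last joint's range is limited). The gripper opens to 85 mm and grips with 20 to 120 N. Pads are 22 mm wide; open, the fingers measure 114 mm over their backs; the gripper's body (76 mm by 85 mm) begins 54 mm behind the grasp point. The pads swing forward as they close: fully open they stand 13 mm farther back than shut.
Start: joints at [65.718, 4.979, 10.078, 95.1, 0, 90], TCP at [0.226, 0.501, 0.25] pointing down, gripper open.
Joint ranges: [-179.16, 179.16], [-48.56, 103.87], [-65.8, 70.77], [-126.05, 130.52], [-82.76, 87.17], [-180, 180]. Speed limits (degrees/s): [127.2, 127.2, 147.25, 180, 180, 180].

## Interface

Orientations are given as [roll, pitch, yaw] about the fixed x, y, z axes, in that order (R = Rz(yaw) Ry(pitch) Rx(roll)).
In Python, from workcell import telemetry, camera, calibration, workorder gives the robot as it stands.
- The arm moves only by the tool play_rows, never from a script. Its argument "increments" is a list of rows, each a list of 3 entries, a list of its own where there are three numbers: the shift along the tool's x, y, z in mm, then the turn, a rotation vector about the tool's x, y, z in degrees, then the closure, from 0 (fully open) to 1 (shut). In form: [[[x, y, z], [ax, ay, az], jaw], ...]. A call has 1 to 20 rows; each row is the pose to reach, as a shift and turn from the pose commanded when the call began, along the tool's axes at that moment; what a row does not reach only later rows make up. A row lasts 1/10 s, in which the tool goes at most 50 mm and 8.59 degrees, less where a joint would pass 70% of its speed; a pose out of reach is approached as far as the arm can. A call with a gripper value outside its range is refused whole. The fingers move at their own pace and stop on an object; "grip_force" is the grip in N (left out, the last holds). Time passes only in rows, so rows that repeat a pose let the fingers close. It gives the time, the measured TCP pose, the force, the opening and the grip force at its end, in the units of the state.
- telemetry.get_obs(): the state, without advancing time (a new reading comes with each control period).
- camera(name): name is "scene" or "top"; returns (picture, depth): 384x512x3 uint8, red, green, blue; 384x512 float32, m along the optical axis (not along the pixel's ray), 0 where there is no reading.
- calibration(name): a dict with "vertical_fov" (degrees; the focal length in pixels is half the picture's height over the tangent of half this angle, whatever the lens; pixels are square), "cx", "cy" (the principal point, pixels), "rvec" (rotation vector, rad) and "tvec" (3), from world to camera coordinates, as OpenCV has them. Camera axes: x right, y down, z forward; pixel columns grow to the right and rows downward; lengths in m; the calibration is good to about 2 mm. A picture is of the moment at which its call begins. calibration takes no time and is no camera call.
- workorder.job_done(): hands the job in; it is judged then, once.
The state is a dict: "time": time; "q": joint angles; "qd": joint speeds; "joint_efforts": joint torques, N m; "ee_pos": TCP position; "tcp_rot": TCP orientation; "wrist_force": force on the tool from outside, world axes, zero at the start; "torque": the same for the moment, N m; "opening": finger opening in m; "grasp_force": force on a finger pad.
Only numpy, scipy, OpenCV 4.12 (cv2) and the standard library are available. Lean on these libraries where they do the work, as an engineer would, in place of code of your own. Each camera call takes 0.05 s, during which the arm holds its last target. There are 200 camera calls.

## Task

Wind the temperature recorder's key clockwise, as seen from above, all the way to its stop, in several part turns: let go of the key and take hold afresh between them. Then let go of the key and slide the recorder, which has an upright handle for this, along its rails under the roof until it is fully home against the end stop, and let go. Leave the other things on the table where they are.

Things in the scene. Friction and masses are not known exactly. Their poses are not given: they have to be found in the camera images.
- dock: Fixed test dock: aluminium base plate 360 x 124 mm with two rails and a blue roof on four corner posts over one end (to the robot's right). Origin on the table; x along the rails towards the roofed end, y across, z up. The plate reaches from x = -200 to 160 mm. Place and yaw (up to 20 degrees) vary.
- roof_edge (a point): Middle of the roof's front edge (dock x = 30 mm), on its underside, 125 mm above the table. From here the roof covers the next 130 mm along dock x; it is 124 mm wide and 6 mm thick. Axes as the dock's.
- recorder (a joint): Travel of the recorder along the rails (m): 0 = open end, 0.165 = fully home under the roof at the end stop; starts at 0 to 0.03. The recorder is a grey box 110 (along the rails) x 80 x 50 mm high, its top 64 mm above the table, captive on the rails, centre at dock x = -80 mm + travel. Slides towards dock +x against about 3 N and stays where it is left.
- handle_grip (a point): Grip point, 88 mm above the table, of the recorder's handle: a dark steel upright blade, 14 mm thick across the rails (dock y), 24 mm along them, its top 105 mm above the table, on a low arm (top 35 mm above the table) 105 mm behind the recorder's centre (dock -x). It moves with the recorder and stays outside the roof (50 mm from its edge when home). Axes as the dock's.
- key (a joint): Winding angle of the key (rad), growing CLOCKWISE seen from above: 5.0 = fully wound, at its stop; starts at 0 to 0.8. A spring makes it stiffer as it is wound (0.07 N m at first, 0.12 N m at the end), but it stays where it is let go. A thin pointer under the key's head (32 mm long, below 73 mm height, along key_grip +x) then meets a small upright pin on the recorder's top.
- key_grip (a point): Grip point of the winding key, on its upright axis at the centre of the recorder's top, 96 mm above the table. Steel head, a plus-shaped cross seen from above: 36 mm across both ways, arms 18 mm wide with flat ends, from 80 to 108 mm above the table; grip it over two opposite arm ends, any quarter turn alike. x and y lie along the arms and turn with the key.
- bolt_bin: Bystander: black open bin of bolts, 90 x 65 x 50 high (mm). Origin at its underside. Leave it where it is.
- union: Bystander: upright brass pipe union, 32 dia x 48 high (mm). Origin at its underside. Leave it where it is.
- coupling: Bystander: upright copper coupling, 32 dia x 45 high (mm). Origin at its underside. Leave it where it is.
- spanner: Bystander: spanner lying flat, 180 long (mm). Origin at the underside, near the middle. Leave it where it is.
- oil_can: Bystander: upright can, 60 dia x 110 high (mm). Origin at its underside. Leave it where it is.
- carton: Bystander: cardboard box, 110 x 80 x 60 high (mm). Origin at its underside. Leave it where it is.
- tape: Bystander: roll of black tape lying flat, 90 dia x 24 high (mm). Origin at its underside. Leave it where it is.

How it is judged (in metres and radians):
On the way, in this order (a step that is already met when the one before it is completed fails the run):
1. the key is let go part-wound (between 1.0 and 4.6 rad) (value of joint key between 1 and 4.6 rad and contact force between the fingers and anything else below 0.2 N), for 0.1 s.
2. the key is wound to its stop (above 4.75 rad) and let go, the recorder still outside the roof (travel under 0.08 m) (value of joint key above 4.75 rad and value of joint recorder below 0.08 m and contact force between the fingers and anything else below 0.2 N), for 0.1 s.
At the end, for the whole second after the job is handed in: The key is still wound to its stop (within 0.25 rad), the recorder is home under the roof (within 10 mm of the end stop) and at rest, and the other things are where they were (within 30 mm) (value of joint key above 4.75 rad and value of joint recorder above 0.155 m and velocity of joint recorder between -0.01 and 0.01 m/s and velocity of joint key between -0.05 and 0.05 rad/s); the robot touches nothing.
It fails at once if one of the other loose things is moved by more than 30 mm (distance of any of bolt_bin, union, coupling, spanner, oil_can, carton, tape from where it was at the start of the episode above 0.03 m).
It also fails if it takes over 67 s, if anything falls off the work surface, if the arm or the gripper's body presses on something with over 40 N, if the wrist force passes 120 N, or if a joint passes its speed limit or range.

## Working session

There is one attempt and no reset: what is moved stays moved. The work goes in short steps, Python scripts to look and compute and a tool call to move; the robot and the scene stay as the last step left them, time stands still between calls to the robot, and variables do not carry over. Pictures are saved under pics/ and viewed, at most 10 in all, crops included, and the job is handed in when it is done.

Besides the shell and the picture viewer there is one more tool, called as name([rows], argument=value, ...), one row to a line, values as JSON. play_rows: Moves the arm, as the interface text tells. Its arguments: {"type":"object","properties":{"increments":{"type":"array"},"grip_force":{"type":"number"}},"required":["increments"]}

```bash
mkdir -p pics; cat > h.py <<'E'
import numpy as np,cv2
from workcell import telemetry,camera,calibration,workorder
def cal(n,):
    c=calibration(n);f=192/np.tan(np.radians(c["vertical_fov"])/2)
    R=cv2.Rodrigues(np.array(c["rvec"],float))[0];t=np.array(c["tvec"],float).ravel()
    return c,f,R,t
def cloud(n,d):
    c,f,R,t=cal(n);v,u=np.mgrid[0:384,0:512]
    P=np.stack([(u-c["cx"])/f*d,(v-c["cy"])/f*d,d],-1)
    return (P-t)@R
def ray(n,u,v,z):
    c,f,R,t=cal(n);d=R.T@np.array([(u-c["cx"])/f,(v-c["cy"])/f,1]);o=-R.T@t
    return o+d*(z-o[2])/d[2]
E
python3 - <<'E'
from h import *
for n in("top","scene"):
    p,d=camera(n);np.savez("pics/"+n+"0.npz",p=p,d=d);cv2.imwrite(f"pics/{n}0.png",p[:,:,::-1]);print(calibration(n))
    c,f,R,t=cal(n);print(-R.T@t,(d>0).mean())
print(telemetry.get_obs())
E
```

```text
{'vertical_fov': 56.72894344162907, 'cx': 255.86379909045618, 'cy': 192.15787592496946, 'rvec': array([ 2.16638949, -2.21546065,  0.07705768]), 'tvec': array([-0.00967164,  0.55015056,  1.02824752])}
[ 0.4820583  -0.01553121  1.0618054 ] 0.9959309895833334
{'vertical_fov': 56.84075507437892, 'cx': 259.95500882717727, 'cy': 189.46791927184645, 'rvec': array([ 1.36465692,  2.41226833, -0.68139324]), 'tvec': array([ 0.27783431, -0.33519686,  1.3522142 ])}
[1.01117498 0.26004582 0.96329301] 0.9958648681640625
{'time': 0.1, 'q': array([ 6.57171956e+01,  5.00755494e+00,  1.00415276e+01,  9.50976701e+01,
       -4.61361334e-06,  9.00017277e+01]), 'qd': array([-0.01288189, -0.09111203,  0.01899021,  0.01288144, -0.0442835 ,
       -0.07968294]), 'joint_efforts': array([-2.95785630e-04, -5.21564269e+01,  4.65653872e+01,  1.60597108e-02,
       -4.54405972e-05, -2.53651521e-06]), 'ee_pos': array([0.22611849, 0.50119789, 0.24968041]), 'tcp_rot': array([-1.79936303e+02,  6.53435634e-06,  1.55715468e+02]), 'wrist_force': array([1.56449143, 0.19758094, 0.00239392]), 'torque': array([-0.01249652, -0.02643846, -0.02095339]), 'grasp_force': 0.0, 'opening': 0.08573348505693548}
```

View pics/top0.png

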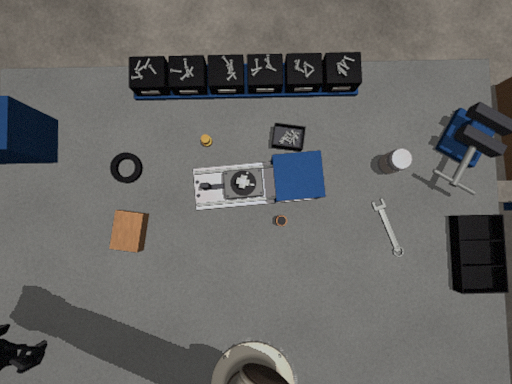

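View pics/scene0.png

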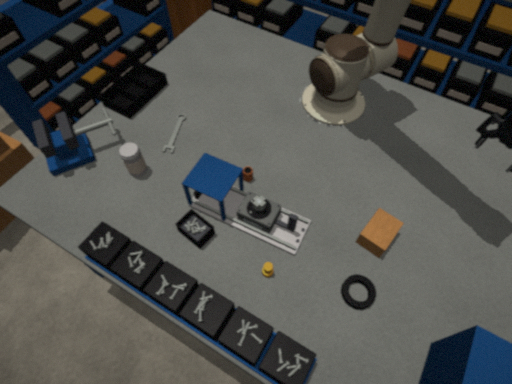

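The top view shows the dock at about (195–325, 150–210): roof at (298,176), key cross at (243,182) and handle near (207,187). The other things are clear of it. The scene view agrees.

```bash
python3 - <<'E'
from h import *
D=np.load("pics/top0.npz");p,d=D["p"],D["d"];W=cloud("top",d)
hsv=cv2.cvtColor(p,cv2.COLOR_RGB2HSV)
reg=np.zeros(d.shape,bool);reg[145:215,185:330]=1
def rect(m,l):
    P=W[m];r=cv2.minAreaRect((P[:,:2]*1000).astype(np.float32));print(l,m.sum(),P.mean(0).round(4),[np.round(x,1) for x in r]);return r
z=W[...,2]
blue=reg&(hsv[...,0]>100)&(hsv[...,0]<130)&(hsv[...,1]>120)&(z>.115);rect(blue,"roof")
rect(reg&(z>.055)&(z<.075)&~blue,"rec")
k=reg&(z>.09)&(z<.115)&~blue
n,lab,st,ce=cv2.connectedComponentsWithStats(k.astype(np.uint8))
for i in range(1,n):
    if st[i,4]>5: rect(lab==i,("c",ce[i].round(1)))
rect(reg&(z>.005)&(z<.02),"plate")
cv2.imwrite("pics/crop1.png",cv2.resize(p[150:215,188:330,::-1],None,fx=5.6,fy=5.6,interpolation=cv2.INTER_CUBIC))
E
```

```text
roof 2240 [ 0.5837 -0.1328  0.1368] [array([ 566.4, -104.2]), array([154. , 190.1]), np.float64(4.6)]
rec 961 [0.5727 0.0158 0.0647] [array([580.7, -31.5]), array([322.2, 101. ]), np.float64(88.8)]
('c', array([242.1, 181.7])) 139 [0.573  0.0149 0.1076] [array([573.3,  14.6]), array([34.2, 35.4]), np.float64(30.5)]
('c', array([203.6, 185.3])) 50 [0.566  0.1192 0.1043] [array([565.9, 119.6]), array([13.4, 24.7]), np.float64(2.2)]
plate 1796 [0.5699 0.0453 0.0124] [array([587.8, -26.9]), array([429.9, 205.1]), np.float64(88.4)]
```

View pics/crop1.png

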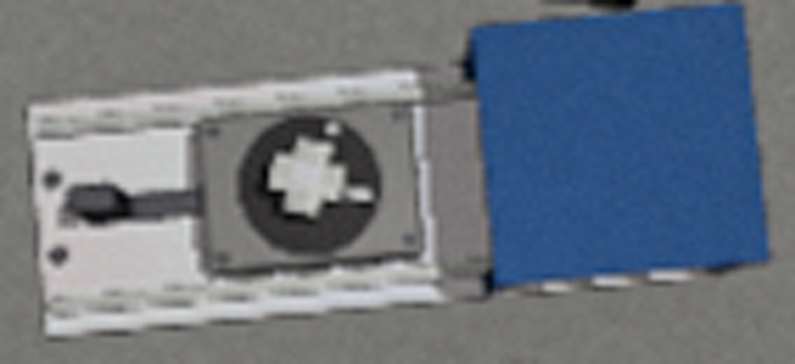

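The crop shows the cross centred at (305,178), its pointer to the right and slightly down at (360,193), and the pin at (333,128). Arms are tilted about 16°.

```bash
cat >> h.py <<'E'
from scipy.spatial.transform import Rotation as Ro
def delta(pos,yaw):
    o=telemetry.get_obs();R=Ro.from_euler("xyz",o["tcp_rot"],degrees=True)
    T=Ro.from_euler("xyz",[180,0,yaw],degrees=True)
    print("d mm",(R.inv().apply(np.array(pos)-o["ee_pos"])*1000).round(1),"rot",(R.inv()*T).as_rotvec(degrees=True).round(1),"q6",o["q"][5].round(1))
E
python3 - <<'E'
from h import *
k=np.array([.573,.0149])
for l,a,b in(("ptr",362,194),("pin",333,128)):
    w=ray("top",188+(a+.5)/5.6-.5,150+(b+.5)/5.6-.5,.071)[:2];e=w-k;print(l,w,np.hypot(*e),np.degrees(np.arctan2(e[1],e[0])))
for l,A,B in(("top-bot",(319,142),(300,213)),("left-right",(268,182),(345,191))):
    A=ray("top",188+A[0]/5.6,150+A[1]/5.6,.108);B=ray("top",188+B[0]/5.6,150+B[1]/5.6,.108);e=(B-A)[:2];print(l,np.hypot(*e),np.degrees(np.arctan2(e[1],e[0])))
D=np.load("pics/scene0.npz");W=cloud("scene",D["d"]);z=W[...,2]
m=(z>.1)&(z<.115)&(abs(W[...,0]-.573)<.035)&(abs(W[...,1]-.015)<.035);P=W[m]*1000
print("scene key",P.mean(0),cv2.minAreaRect(P[:,:2].astype(np.float32)))
delta([.573,.015,.2],164)
E
```

```text
ptr [ 0.56877639 -0.01201028] 0.027239710136302636 -98.91989387377113
pin [0.6022284  0.00176963] 0.03204225095133474 -24.191212872516235
top-bot 0.03545399677357422 163.91069471927412
left-right 0.037266405535341274 -97.95853860437929
scene key [577.31061625  13.34536472 106.53337253] ((576.908203125, 11.533760070800781), (37.55120849609375, 33.81004333496094), 30.924816131591797)
d mm [-516.1 -300.5   50. ] rot [-0.1 -0.  -8.3] q6 90.0
```

play_rows([
  [[-516,-300,50],[0,0,-12.3],0],
  [[-516,-300,50],[0,0,-12.3],0],
  [[-516,-300,50],[0,0,-12.3],0],
  [[-516,-300,50],[0,0,-12.3],0],
  [[-516,-300,50],[0,0,-12.3],0],
  [[-516,-300,50],[0,0,-12.3],0],
  [[-516,-300,50],[0,0,-12.3],0],
  [[-516,-300,50],[0,0,-12.3],0],
  [[-516,-300,50],[0,0,-12.3],0],
  [[-516,-300,50],[0,0,-12.3],0],
  [[-516,-300,50],[0,0,-12.3],0],
  [[-516,-300,50],[0,0,-12.3],0],
  [[-516,-300,50],[0,0,-12.3],0],
  [[-516,-300,50],[0,0,-12.3],0],
  [[-516,-300,50],[0,0,-12.3],0],
  [[-516,-300,50],[0,0,-12.3],0],
])

```text
time: 1.7
ee_pos: [0.5727, 0.0169, 0.2007]
tcp_rot: [180.0, 0.0, 168.1]
wrist_force: [0.6, -0.2, 0.3]
opening: 0.0856
grasp_force: 0.0
```

```bash
python3 - <<'E'
from h import *
o=telemetry.get_obs();print(o["time"],o["ee_pos"],o["tcp_rot"],o["q"])
delta([.574,.014,.098],168)
E
```

```text
1.7 [0.57267954 0.01688108 0.2007337 ] [1.79985687e+02 2.34499662e-02 1.68110624e+02] [1.68453550e+00 7.36124792e+00 7.17309204e+00 8.97856900e+01
 8.40926103e-03 1.35739106e+01]
d mm [ -1.8  -2.6 102.7] rot [0.  0.  0.1] q6 13.6
```

play_rows([
  [[-2,-2.5,30],[0,0,0],0.2],
  [[-2,-2.5,60],[0,0,0],0.2],
  [[-2,-2.5,85],[0,0,0],0.2],
  [[-2,-2.5,103],[0,0,0],0.2],
  [[-2,-2.5,103],[0,0,0],0.2],
  [[-2,-2.5,103],[0,0,0],0.7],
  [[-2,-2.5,103],[0,0,0],0.7],
  [[-2,-2.5,103],[0,0,0],0.7],
  [[-2,-2.5,103],[0,0,0],0.7],
  [[-2,-2.5,103],[0,0,0],0.7],
  [[-2,-2.5,103],[0,0,0],0.7],
  [[-2,-2.5,103],[0,0,0],0.7],
], grip_force=40)

```text
time: 2.9
ee_pos: [0.5753, 0.0132, 0.0992]
tcp_rot: [179.9, 0.1, 168.0]
wrist_force: [-0.6, 2.1, 7.4]
opening: 0.0358
grasp_force: 40.3
```

```bash
python3 - <<'E'
from h import *
o=telemetry.get_obs();print(o["time"],o["ee_pos"],o["tcp_rot"],o["wrist_force"],o["torque"],o["opening"],o["grasp_force"])
E
```

```text
2.9 [0.57528984 0.01324528 0.09917436] [1.79921732e+02 1.33645815e-01 1.68039148e+02] [-0.61353673  2.13669323  7.42007455] [0.48296512 0.31224291 0.02947531] 0.035804576381144995 40.28880000114441
```

Held at 36 mm, flat on the arm ends. First part turn: 108°.

play_rows([
  [[0,0,0],[0,0,6],0.7],
  [[0,0,0],[0,0,12],0.7],
  [[0,0,0],[0,0,18],0.7],
  [[0,0,0],[0,0,24],0.7],
  [[0,0,0],[0,0,30],0.7],
  [[0,0,0],[0,0,36],0.7],
  [[0,0,0],[0,0,42],0.7],
  [[0,0,0],[0,0,48],0.7],
  [[0,0,0],[0,0,54],0.7],
  [[0,0,0],[0,0,60],0.7],
  [[0,0,0],[0,0,66],0.7],
  [[0,0,0],[0,0,72],0.7],
  [[0,0,0],[0,0,78],0.7],
  [[0,0,0],[0,0,84],0.7],
  [[0,0,0],[0,0,90],0.7],
  [[0,0,0],[0,0,96],0.7],
  [[0,0,0],[0,0,102],0.7],
  [[0,0,0],[0,0,108],0.7],
])

```text
time: 4.7
ee_pos: [0.5757, 0.0133, 0.0992]
tcp_rot: [179.9, -0.1, 59.8]
wrist_force: [0.9, 2.7, 5.2]
opening: 0.0354
grasp_force: 40.1
```

play_rows([
  [[0,0,0],[0,0,0],0.7],
  [[0,0,0],[0,0,0],0.7],
  [[0,0,0],[0,0,0],0.2],
  [[0,0,0],[0,0,0],0.2],
  [[0,0,0],[0,0,0],0.2],
  [[0,0,0],[0,0,0],0.2],
  [[0,0,0],[0,0,0],0.2],
  [[0,0,-50],[0,0,0],0.2],
  [[0,0,-60],[0,0,0],0.2],
  [[0,0,-60],[0,0,0],0.2],
])

```text
time: 5.7
ee_pos: [0.5758, 0.0128, 0.1597]
tcp_rot: [179.8, -0.1, 60.0]
wrist_force: [0.2, 0.1, -0.3]
opening: 0.0685
grasp_force: 0.0
```

```bash
python3 - <<'E'
from h import *
o=telemetry.get_obs();print(o["time"],o["ee_pos"],o["tcp_rot"],o["wrist_force"],o["torque"],o["opening"],o["q"])
p,d=camera("scene")
cv2.imwrite("pics/s1.png",cv2.resize(p[165:260,190:320,::-1],None,fx=6,fy=6,interpolation=cv2.INTER_CUBIC))
E
```

```text
5.7 [0.57575272 0.0128267  0.15973116] [ 1.79791381e+02 -1.24768444e-01  6.00157064e+01] [ 0.23645368  0.08691039 -0.26877074] [ 0.046003   -0.02163125  0.01570217] 0.06849169549949104 [ 1.27697522e+00  7.40479759e+00  2.70061483e+00  8.50527405e+01
 -1.60817615e-03  1.21261493e+02]
```

View pics/s1.png

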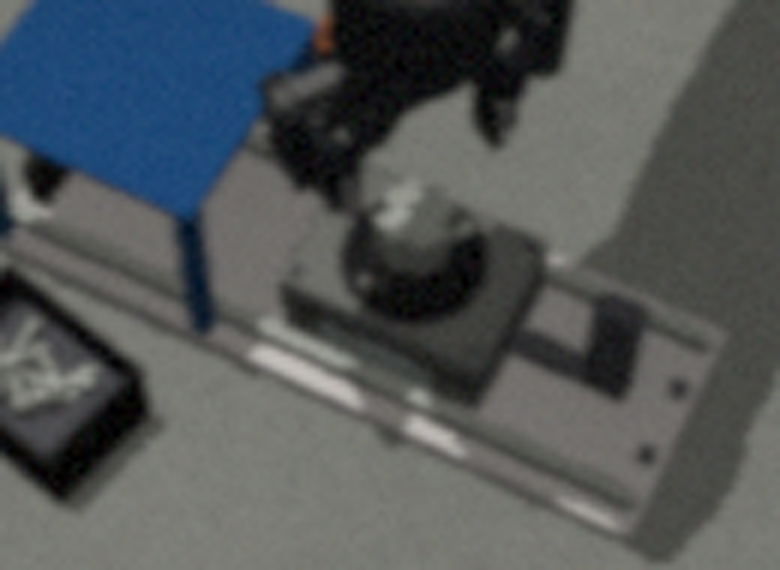

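The key is between the fingers, clear and unblocked, with the recorder still at the open end. Take hold afresh a quarter turn back.

play_rows([
  [[0,0,0],[0,0,-8],0.2],
  [[0,0,0],[0,0,-16],0.2],
  [[0,0,0],[0,0,-24],0.2],
  [[0,0,0],[0,0,-32],0.2],
  [[0,0,0],[0,0,-40],0.2],
  [[0,0,0],[0,0,-48],0.2],
  [[0,0,0],[0,0,-56],0.2],
  [[0,0,0],[0,0,-64],0.2],
  [[0,0,0],[0,0,-72],0.2],
  [[0,0,0],[0,0,-80],0.2],
  [[0,0,0],[0,0,-88],0.2],
  [[0,0,0],[0,0,-90],0.2],
  [[0,0,0],[0,0,-90],0.2],
])

```text
time: 7.05
ee_pos: [0.574, 0.0128, 0.1555]
tcp_rot: [-179.9, -0.1, 150.0]
wrist_force: [0.2, 0.1, 0.2]
opening: 0.0685
grasp_force: 0.0
```

play_rows([
  [[0,0,30],[0,0,0],0.2],
  [[0,0,50],[0,0,0],0.2],
  [[0,0,60.5],[0,0,0],0.2],
  [[0,0,60.5],[0,0,0],0.2],
  [[0,0,60.5],[0,0,0],0.7],
  [[0,0,60.5],[0,0,0],0.7],
  [[0,0,60.5],[0,0,0],0.7],
  [[0,0,60.5],[0,0,0],0.7],
  [[0,0,60.5],[0,0,0],0.7],
  [[0,0,60.5],[0,0,0],0.7],
])

```text
time: 8.05
ee_pos: [0.5754, 0.0129, 0.0982]
tcp_rot: [179.9, 0.1, 150.0]
wrist_force: [-0.2, -0.1, 5.6]
opening: 0.0354
grasp_force: 41.0
```

Held flat again (35.4 mm). Second part turn, 108°.

play_rows([
  [[0,0,0],[0,0,6],0.7],
  [[0,0,0],[0,0,12],0.7],
  [[0,0,0],[0,0,18],0.7],
  [[0,0,0],[0,0,24],0.7],
  [[0,0,0],[0,0,30],0.7],
  [[0,0,0],[0,0,36],0.7],
  [[0,0,0],[0,0,42],0.7],
  [[0,0,0],[0,0,48],0.7],
  [[0,0,0],[0,0,54],0.7],
  [[0,0,0],[0,0,60],0.7],
  [[0,0,0],[0,0,66],0.7],
  [[0,0,0],[0,0,72],0.7],
  [[0,0,0],[0,0,78],0.7],
  [[0,0,0],[0,0,84],0.7],
  [[0,0,0],[0,0,90],0.7],
  [[0,0,0],[0,0,96],0.7],
  [[0,0,0],[0,0,102],0.7],
  [[0,0,0],[0,0,108],0.7],
])

```text
time: 9.85
ee_pos: [0.5757, 0.0129, 0.0982]
tcp_rot: [179.9, -0.1, 41.8]
wrist_force: [2.9, 0.7, 5.7]
opening: 0.0355
grasp_force: 40.9
```

play_rows([
  [[0,0,0],[0,0,0],0.7],
  [[0,0,0],[0,0,0],0.7],
  [[0,0,0],[0,0,0],0.2],
  [[0,0,0],[0,0,0],0.2],
  [[0,0,0],[0,0,0],0.2],
  [[0,0,0],[0,0,0],0.2],
  [[0,0,0],[0,0,0],0.2],
  [[0,0,-50],[0,0,0],0.2],
  [[0,0,-60],[0,0,0],0.2],
  [[0,0,-60],[0,0,0],0.2],
])

```text
time: 10.85
ee_pos: [0.5758, 0.0129, 0.1592]
tcp_rot: [179.8, -0.2, 42.0]
wrist_force: [0.4, -0.3, -0.7]
opening: 0.0687
grasp_force: 0.0
```

play_rows([
  [[0,0,0],[0,0,-8],0.2],
  [[0,0,0],[0,0,-16],0.2],
  [[0,0,0],[0,0,-24],0.2],
  [[0,0,0],[0,0,-32],0.2],
  [[0,0,0],[0,0,-40],0.2],
  [[0,0,0],[0,0,-48],0.2],
  [[0,0,0],[0,0,-56],0.2],
  [[0,0,0],[0,0,-64],0.2],
  [[0,0,0],[0,0,-72],0.2],
  [[0,0,0],[0,0,-80],0.2],
  [[0,0,0],[0,0,-88],0.2],
  [[0,0,0],[0,0,-90],0.2],
  [[0,0,0],[0,0,-90],0.2],
])

```text
time: 12.15
ee_pos: [0.5742, 0.0128, 0.1554]
tcp_rot: [-179.9, -0.1, 132.0]
wrist_force: [-0.4, -0.0, -0.7]
opening: 0.0683
grasp_force: 0.0
```

play_rows([
  [[0,0,30],[0,0,0],0.2],
  [[0,0,50],[0,0,0],0.2],
  [[0,0,59],[0,0,0],0.2],
  [[0,0,59],[0,0,0],0.2],
  [[0,0,59],[0,0,0],0.7],
  [[0,0,59],[0,0,0],0.7],
  [[0,0,59],[0,0,0],0.7],
  [[0,0,59],[0,0,0],0.7],
  [[0,0,59],[0,0,0],0.7],
  [[0,0,59],[0,0,0],0.7],
])

```text
time: 13.15
ee_pos: [0.5754, 0.0129, 0.0992]
tcp_rot: [179.9, 0.1, 132.0]
wrist_force: [0.0, 0.3, 6.1]
opening: 0.0354
grasp_force: 40.8
```

play_rows([
  [[0,0,0],[0,0,6],0.7],
  [[0,0,0],[0,0,12],0.7],
  [[0,0,0],[0,0,18],0.7],
  [[0,0,0],[0,0,24],0.7],
  [[0,0,0],[0,0,30],0.7],
  [[0,0,0],[0,0,36],0.7],
  [[0,0,0],[0,0,42],0.7],
  [[0,0,0],[0,0,48],0.7],
  [[0,0,0],[0,0,52],0.7],
  [[0,0,0],[0,0,55],0.7],
  [[0,0,0],[0,0,55],0.7],
])

```text
time: 14.25
ee_pos: [0.5756, 0.013, 0.0992]
tcp_rot: [179.8, -0.0, 77.0]
wrist_force: [2.6, 1.3, 5.1]
opening: 0.0355
grasp_force: 40.8
```

```bash
python3 - <<'E'
from h import *
o=telemetry.get_obs();print(o["wrist_force"],o["torque"],o["tcp_rot"])
E
```

```text
[2.59317584 1.25199617 5.11880086] [ 0.00220856 -0.25238967  0.798995  ] [ 1.79830915e+02 -4.45167877e-02  7.69906734e+01]
```

play_rows([
  [[0,0,0],[0,0,3],0.7],
  [[0,0,0],[0,0,6],0.7],
  [[0,0,0],[0,0,9],0.7],
  [[0,0,0],[0,0,11],0.7],
  [[0,0,0],[0,0,11],0.7],
])

```text
time: 14.75
ee_pos: [0.5768, 0.0136, 0.0993]
tcp_rot: [179.7, -0.2, 66.2]
wrist_force: [8.5, 2.3, 2.5]
opening: 0.0353
grasp_force: 87.3
```

```bash
python3 - <<'E'
from h import *
o=telemetry.get_obs();print(o["wrist_force"],o["torque"],o["tcp_rot"])
E
```

```text
[8.50181448 2.26349832 2.46629098] [ 0.40094852 -1.68681897  2.67609224] [ 1.79730010e+02 -1.70748015e-01  6.61999337e+01]
```

Torque has risen to 2.7 N·m, so the key is at its stop. Let go, then rise and check.

play_rows([
  [[0,0,0],[0,0,-4],0.7],
  [[0,0,0],[0,0,-4],0.2],
  [[0,0,0],[0,0,-4],0.2],
  [[0,0,0],[0,0,-4],0.2],
  [[0,0,0],[0,0,-4],0.2],
  [[0,0,0],[0,0,-4],0.2],
  [[0,0,-50],[0,0,-4],0.2],
  [[0,0,-100],[0,0,-4],0.2],
  [[0,0,-110],[0,0,-4],0.2],
  [[-120,0,-110],[0,0,-4],0.2],
  [[-120,0,-110],[0,0,-4],0.2],
  [[-120,0,-110],[0,0,-4],0.2],
  [[-120,0,-110],[0,0,-4],0.2],
  [[-120,0,-110],[0,0,-4],0.2],
])

```text
time: 16.15
ee_pos: [0.5259, -0.0969, 0.2078]
tcp_rot: [180.0, -0.0, 69.9]
wrist_force: [0.6, 0.6, 0.1]
opening: 0.0683
grasp_force: 0.0
```

```bash
python3 - <<'E'
from h import *
p,d=camera("scene");p2,d2=camera("top");W=cloud("top",d2);z=W[...,2]
P=p2[150:215,188:330,::-1];Q=p[165:260,190:320,::-1]
a=cv2.resize(P,(600,275),interpolation=cv2.INTER_CUBIC);b=cv2.resize(Q,(420,300),interpolation=cv2.INTER_CUBIC)
c=np.zeros((580,600,3),np.uint8);c[:275]=a;c[280:580,:420]=b;cv2.imwrite("pics/s2.png",c)
m=(z>.095)&(z<.112)&(abs(W[...,0]-.566)<.03)&(abs(W[...,1]-.119)<.04);print(m.sum(),W[m].mean(0))
o=telemetry.get_obs();print(o["ee_pos"],o["tcp_rot"])
E
```

```text
49 [0.5662045  0.1167488  0.10412754]
[ 0.52615544 -0.09608971  0.20760783] [-1.79988437e+02 -8.10919358e-03  7.00536345e+01]
```

View pics/s2.png

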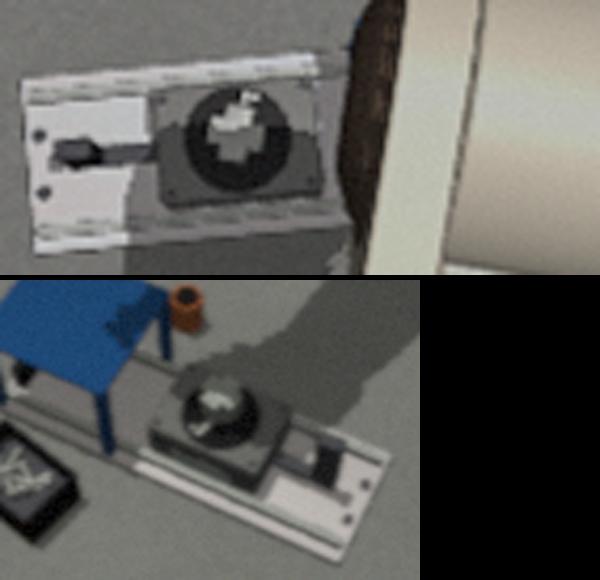

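The top view shows the pointer now beside the pin, at about (245,100) in the upper panel. The recorder is still near the open end and the handle is at (78,153).

```bash
python3 - <<'E'
from h import *
delta([.5685,.115,.2],94)
E
```

```text
d mm [212.9 -32.2   7.6] rot [ -0.   -0.  -23.9] q6 99.6
```

play_rows([
  [[50,-8,2],[0,0,-6],0.2],
  [[100,-16,4],[0,0,-12],0.2],
  [[150,-24,6],[0,0,-18],0.2],
  [[200,-30,8],[0,0,-24],0.2],
  [[213,-32,8],[0,0,-24],0.2],
  [[213,-32,8],[0,0,-24],0.2],
  [[213,-32,8],[0,0,-24],0.2],
  [[213,-32,8],[0,0,-24],0.2],
])

```text
time: 17.05
ee_pos: [0.5684, 0.1134, 0.1999]
tcp_rot: [-180.0, 0.0, 93.9]
wrist_force: [-0.6, -0.5, 0.8]
opening: 0.0683
grasp_force: 0.0
```

play_rows([
  [[0,0,40],[0,0,0],0.2],
  [[0,0,80],[0,0,0],0.2],
  [[0,0,100],[0,0,0],0.2],
  [[0,0,110],[0,0,0],0.2],
  [[0,0,110],[0,0,0],0.2],
  [[0,0,110],[0,0,0],0.95],
  [[0,0,110],[0,0,0],0.95],
  [[0,0,110],[0,0,0],0.95],
  [[0,0,110],[0,0,0],0.95],
  [[0,0,110],[0,0,0],0.95],
  [[0,0,110],[0,0,0],0.95],
  [[0,0,110],[0,0,0],0.95],
  [[0,0,110],[0,0,0],0.95],
])

```text
time: 18.35
ee_pos: [0.5686, 0.1144, 0.0908]
tcp_rot: [179.9, -0.0, 94.0]
wrist_force: [-2.6, 0.1, 5.7]
opening: 0.0131
grasp_force: 40.0
```

```bash
python3 - <<'E'
from h import *
o=telemetry.get_obs();p=o["ee_pos"];print(p,o["wrist_force"])
h=np.radians(-86);delta([p[0]+.13*np.cos(h),p[1]+.13*np.sin(h),p[2]],o["tcp_rot"][2])
E
```

```text
[0.56864563 0.11438979 0.09083445] [-2.57151277  0.07674116  5.6508412 ]
d mm [-130.   -0.   -0.] rot [ 0.1 -0.  -0. ] q6 97.4
```

Handle held (13 mm). Slide along tool −x, slowing before the stop.

play_rows([
  [[-6,0,0],[0,0,0],0.95],
  [[-14,0,0],[0,0,0],0.95],
  [[-24,0,0],[0,0,0],0.95],
  [[-34,0,0],[0,0,0],0.95],
  [[-44,0,0],[0,0,0],0.95],
  [[-54,0,0],[0,0,0],0.95],
  [[-64,0,0],[0,0,0],0.95],
  [[-74,0,0],[0,0,0],0.95],
  [[-84,0,0],[0,0,0],0.95],
  [[-94,0,0],[0,0,0],0.95],
  [[-102,0,0],[0,0,0],0.95],
  [[-109,0,0],[0,0,0],0.95],
  [[-115,0,0],[0,0,0],0.95],
  [[-120,0,0],[0,0,0],0.95],
  [[-123,0,0],[0,0,0],0.95],
  [[-125,0,0],[0,0,0],0.95],
  [[-125,0,0],[0,0,0],0.95],
])

```text
time: 20.05
ee_pos: [0.5773, -0.0104, 0.0908]
tcp_rot: [180.0, -0.0, 94.0]
wrist_force: [-4.0, 0.9, 7.7]
opening: 0.0137
grasp_force: 40.0
```

play_rows([
  [[-2,0,0],[0,0,0],0.95],
  [[-4,0,0],[0,0,0],0.95],
  [[-6,0,0],[0,0,0],0.95],
  [[-8,0,0],[0,0,0],0.95],
  [[-8,0,0],[0,0,0],0.95],
])

```text
time: 20.55
ee_pos: [0.5778, -0.0182, 0.0908]
tcp_rot: [180.0, -0.0, 94.0]
wrist_force: [-3.6, 1.7, 6.1]
opening: 0.0138
grasp_force: 40.1
```

play_rows([
  [[-1.5,0,0],[0,0,0],0.95],
  [[-3,0,0],[0,0,0],0.95],
  [[-4,0,0],[0,0,0],0.95],
  [[-4,0,0],[0,0,0],0.95],
])

```text
time: 20.95
ee_pos: [0.578, -0.0213, 0.0908]
tcp_rot: [180.0, -0.1, 94.1]
wrist_force: [-4.8, 6.6, 6.7]
opening: 0.0134
grasp_force: 40.1
```

play_rows([
  [[-1.5,0,0],[0,0,0],0.95],
  [[-3,0,0],[0,0,0],0.95],
  [[-3,0,0],[0,0,0],0.95],
])

```text
time: 21.25
ee_pos: [0.578, -0.0215, 0.0908]
tcp_rot: [180.0, -0.4, 94.2]
wrist_force: [-6.4, 23.3, 8.2]
opening: 0.0136
grasp_force: 40.3
```

Stopped against the end with 23 N. Ease off, release and rise.

play_rows([
  [[3,0,0],[0,0,0],0.95],
  [[3,0,0],[0,0,0],0.2],
  [[3,0,0],[0,0,0],0.2],
  [[3,0,0],[0,0,0],0.2],
  [[3,0,0],[0,0,0],0.2],
  [[3,0,0],[0,0,0],0.2],
  [[3,0,-40],[0,0,0],0.2],
  [[3,0,-80],[0,0,0],0.2],
  [[3,0,-120],[0,0,0],0.2],
  [[50,0,-120],[0,0,0],0.2],
  [[100,0,-120],[0,0,0],0.2],
  [[150,0,-120],[0,0,0],0.2],
  [[150,0,-120],[0,0,0],0.2],
  [[150,0,-120],[0,0,0],0.2],
])

```text
time: 22.65
ee_pos: [0.5676, 0.1253, 0.2096]
tcp_rot: [-180.0, 0.0, 94.2]
wrist_force: [0.7, -0.5, -0.5]
opening: 0.0686
grasp_force: 0.0
```

```bash
python3 - <<'E'
from h import *
p2,d2=camera("top");W=cloud("top",d2);z=W[...,2]
m=(z>.095)&(z<.112)&(abs(W[...,0]-.576)<.03)&(abs(W[...,1]+.02)<.04);q=W[m].mean(0);print(m.sum(),q)
print("along",np.dot(q[:2]-[.5837,-.1328],[np.cos(np.radians(-86)),np.sin(np.radians(-86))]),"home expects",(.085-.105-.095))
cv2.imwrite("pics/t3.png",p2[:,:,::-1])
E
```

```text
47 [ 0.57563742 -0.01792716  0.10453158]
along -0.11515542888212901 home expects -0.11499999999999999
```

View pics/t3.png

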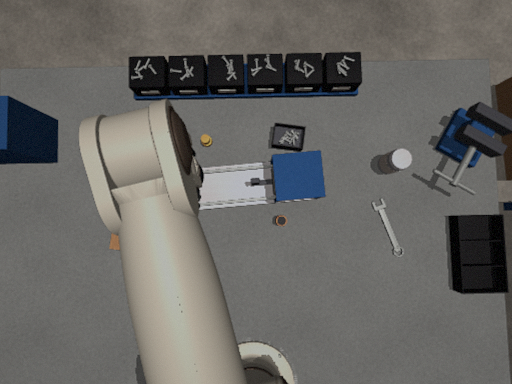

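The recorder is home: its handle is at (255,182), within about 0.2 mm of where it should be. The gripper is clear and the things in view haven't moved.

```bash
python3 -c "
from workcell import workorder
print(workorder.job_done())"
```

```text
the job is handed in; nothing more can be done
None
```

I wound the key to its stop in three separate grips, slid the recorder home against the end stop, let go and handed the job in at about 23 s; no verdict came back.

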